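# Butt the cork sole block into the locating square

## Robot

A 6-joint arm with a two-finger parallel gripper is mounted at the origin on the work surface. World frame = base frame: x ahead of the robot, y to its left, z up, the work surface at z = 0. Lengths are in m, angles in rad, forces in N, time in s.
With the tool pointing down it reaches from about 0.325 to 0.9 m from the base axis. Payload 6.1 kg.
Tool frame: the origin (TCP) lies midway between the tips of the shut fingers; the grasp point (between the pads) lies 19 mm behind it (r.grip_depth is the distance from the TCP to the grasp point, in m); z points along the fingers, y is the line along which they close (so a half turn about z gives the same grasp; the last joint's range is limited). The gripper opens to 85 mm and grips with 20 to 120 N. Pads are 22 mm wide; open, the fingers measure 114 mm over their backs; the gripper's body (76 mm by 85 mm) begins 54 mm behind the grasp point. The pads swing forward as they close: fully open they stand 13 mm farther back than shut.
Start: joints at [1.001, 0.22, 1.526, -0, 1.395, -0.126], TCP at [0.268, 0.564, 0.207] pointing down, gripper open.
Joint ranges: [-2.98, 2.98], [-0.91, 2.08], [0.09, 2.57], [-1.24, 4.39], [0.2, 2.65], [-2.68, 2.68]. Speed limits (rad/s): [2.57, 2.57, 3.01, 3.14, 3.14, 3.14].

## Interface

Orientations are given as a rotation vector (axis times angle).
In Python, from plant import r, cams gives the robot as it stands.
- The arm moves only by the shell command python3 -m handwheel 'ROWS' [FORCE]. ROWS is JSON, a list of rows, each a list of 7 numbers: the turn, a rotation vector about the tool's x, y, z in degrees, then the shift along the tool's x, y, z in m, then the finger opening in m, from 0 to 0.0854. In form: [[ax, ay, az, tx, ty, tz, fingers], ...]. A call has 1 to 20 rows; each row shifts and turns the commanded pose from where the row before left it, along the tool's axes as they then stand; what a row does not reach is not made up. A row lasts 1/10 s, in which the tool goes at most 50 mm and 8.59 degrees, less where a joint would pass 70% of its speed; a pose out of reach is approached as far as the arm can. A call with a gripper value outside its range is refused whole. The fingers move at their own pace and stop on an object; FORCE is the grip in N (left out, the last holds). Time passes only in rows, so rows that do not move let the fingers close. It gives the time, the measured TCP pose, the force, the opening and the grip force at its end, in the units of the state.
- r.read_state(): the state, without advancing time (a new reading comes with each control period).
- cams.grab_frame(name): name is "scene" or "top" or "wrist"; returns the picture (384x512x3 uint8, red, green, blue); there is no depth.
- cams.calibration(name): a dict with "intrinsics" (3x3 intrinsics, pixels), "distortion" ([k1, k2, p1, p2, k3] as OpenCV has them; the pictures are not rectified), "eye" and "orientation" of the camera in the world; the wrist camera has in their place "hand_eye" (4x4, takes a point from camera to tool coordinates, whose origin is the TCP and whose axes are the flange's). Camera axes: x right, y down, z forward; pixel columns grow to the right and rows downward; lengths in m; the calibration is good to about 2 mm. A picture is of the moment at which its call begins: read the wrist's pose just before it. calibration takes no time and is no camera call.
- r.finish_job(): hands the job in; it is judged then, once.
The state is a dict: "t": time; "joint_pos": joint angles; "qd": joint speeds; "effort": joint torques, N m; "ee_pos": TCP position; "ee_rot": TCP orientation; "contact_force": force on the tool from outside, world axes, zero at the start; "ft_torque": the same for the moment, N m; "opening": opening from 0.0 (shut) to 1.0 (fully open); "gripper_force": force on a finger pad.
Only numpy, scipy, OpenCV 4.12 (cv2) and the standard library are available. Lean on these libraries where they do the work, as an engineer would, in place of code of your own. Each camera call takes 0.05 s, during which the arm holds its last target. There are 200 camera calls.

## Task

On the shoemaker's bench, push the large cork sole block along the bench top with your fingertips, never lifting it, until a long side lies flush along the steel fence and its end butts snugly against the short end stop. Leave everything else on the bench where it stands, and finish clear of everything.

Things in the scene. Friction and masses are not known exactly. Their poses are not given: they have to be found in the camera images.
- sole_block: The large rectangular cork block with a dark stripe: 90 mm (own x) by 130 mm (own y) by 35 mm high, 0.15 to 0.3 kg, loose, too wide to grip; slides with 1 to 3 N. Origin: centre of its underside. It starts on the open (robot) side of the fence, clear of it, its long sides within about 0.4 rad of the fence's direction.
- square: Fixed L-shaped steel locating square, bars 24 mm wide, 24 mm high (screw heads 27). Origin: inner corner, bench level. Long fence: inner face is the plane x = 0, from the corner to y = -320 mm, metal on +x. End stop: inner face is the plane y = 0, from the corner to x = -90 mm, metal on +y. Yaw -0.05 to 0.22 rad. Seated, the block's origin is at x = -45, y = -65 mm in this frame.
- heel_block: Bystander: small cork block, 55 x 70 x 30 mm, same material as the sole block, loose. Origin: centre of its underside.
- tape_roll: Bystander: pale ring lying flat, 90 mm across, 30 mm high, loose. Origin: centre of its underside.
- glue_tin: Bystander: bare metal tin, 72 mm across, 65 mm high, loose. Origin: centre of its underside.
- glue_pot: Bystander: white glue dispenser on a 170 x 100 mm foot (long along own x), tank with a knob 167 mm high at +x, cup with a brush at -x, loose. Origin: centre of its underside.
- shoe_last: Bystander: wooden shoe last, about 230 mm long (own x, toe at +x), 72 mm wide, 90 mm high at the heel, loose. Origin: on its underside near mid-length.
- hammer: Bystander: hammer lying on the bench beyond the fence, roughly parallel to it, about 260 mm long (own x, head at +x), loose. Origin: under the shaft.
Not all that is in view belongs to the job. What is shaped like the sole_block but purple is not meant.

How it is judged:
At the end, for the whole second after the job is handed in: The sole block lies flat on the bench and at rest in the square's corner: long side within 3 mm of the fence, end within 3 mm of the end stop (both at their middle), turned less than 0.035 rad from the fence (x of sole_block in the frame of square between -0.048 and -0.042 m and y of sole_block in the frame of square between -0.068 and -0.062 m and angle between the y axis of sole_block and the y axis of square, either way round below 0.035 rad and height (world z) of sole_block below 0.003 m and angle between sole_block's own z axis and vertical below 0.05 rad and linear speed of sole_block below 0.01 m/s); the robot touches nothing.
It fails at once if the sole block is lifted (underside centre more than 10 mm up) or tipped by more than 0.2 rad (height (world z) of sole_block above 0.01 m or angle between sole_block's own z axis and vertical above 0.2 rad).
It fails at once if another thing on the bench is moved by more than 20 mm (distance of any of heel_block, tape_roll, glue_tin, glue_pot, shoe_last, hammer from where it was at the start of the episode above 0.02 m).
It also fails if it takes over 45 s, if anything falls off the work surface, if the arm or the gripper's body presses on something with over 40 N, if the wrist force passes 120 N, or if a joint passes its speed limit or range.

## Working session

There is one attempt and no reset: what is moved stays moved. The work goes in short steps, Python scripts to look and compute and a shell command to move; the robot and the scene stay as the last step left them, time stands still between calls to the robot, and variables do not carry over. Pictures are saved under pics/ and viewed, at most 10 in all, crops included, and the job is handed in when it is done.

```bash
mkdir -p pics; ls
python3 - <<'E'
from plant import r,cams
import cv2
s=r.read_state();print(s)
for n in("top","scene"):
    c=cams.calibration(n);print(n,c)
    cv2.imwrite(f"pics/{n}0.png",cv2.resize(cams.grab_frame(n)[:,:,::-1],(800,600),interpolation=cv2.INTER_CUBIC))
print(cams.calibration("wrist"))
E
```

```text
pics
{'t': 0.0, 'joint_pos': array([ 1.00089863e+00,  2.21251799e-01,  1.52763186e+00,  6.20491448e-05,
        1.39469588e+00, -1.26086733e-01]), 'qd': array([ 3.22239796e-04,  1.74210471e-03,  7.04783927e-05, -1.52149461e-03,
        7.89154723e-04,  1.10833503e-03]), 'effort': array([-1.09088290e-05, -4.96919060e+01, -3.89377713e+01, -2.56878184e-04,
        1.14261781e-02,  1.55019370e-05]), 'ee_pos': array([0.26798193, 0.56390184, 0.20567241]), 'ee_rot': array([-6.91283988e-01, -3.06383829e+00,  2.90052280e-03]), 'contact_force': array([ 0.27919968, -0.40442103, -0.18902278]), 'ft_torque': array([ 0.04406798, -0.02145952, -0.00353465]), 'gripper_force': 0.0, 'opening': 0.9980483968309578}
top {'intrinsics': array([[497.01039616,   0.        , 262.88874778],
       [  0.        , 497.01039616, 190.42689759],
       [  0.        ,   0.        ,   1.        ]]), 'distortion': array([0.0044592, 0.       , 0.       , 0.       , 0.       ]), 'eye': array([ 0.32313065, -0.04119443,  1.35316964]), 'orientation': array([-2.13668078,  2.09947671, -0.18786047])}
scene {'intrinsics': array(
[... 258 characters left out ...]
981, 0.71143769, 0.71348799]), 'orientation': array([-0.66283847, -2.58026846,  1.23648242])}
{'intrinsics': array([[318.7986789 ,   0.        , 256.70796034],
       [  0.        , 318.7986789 , 185.00078181],
       [  0.        ,   0.        ,   1.        ]]), 'distortion': array([0.00073234, 0.        , 0.        , 0.        , 0.        ]), 'hand_eye': array([[ 4.04010469e-04, -9.62607451e-01, -2.70899858e-01,
         6.78735609e-02],
       [ 9.99999909e-01,  3.52079185e-04,  2.40296862e-04,
         8.41036101e-04],
       [-1.35933348e-04, -2.70899930e-01,  9.62607505e-01,
        -1.67592852e-01],
       [ 0.00000000e+00,  0.00000000e+00,  0.00000000e+00,
         1.00000000e+00]])}
```

View pics/top0.png

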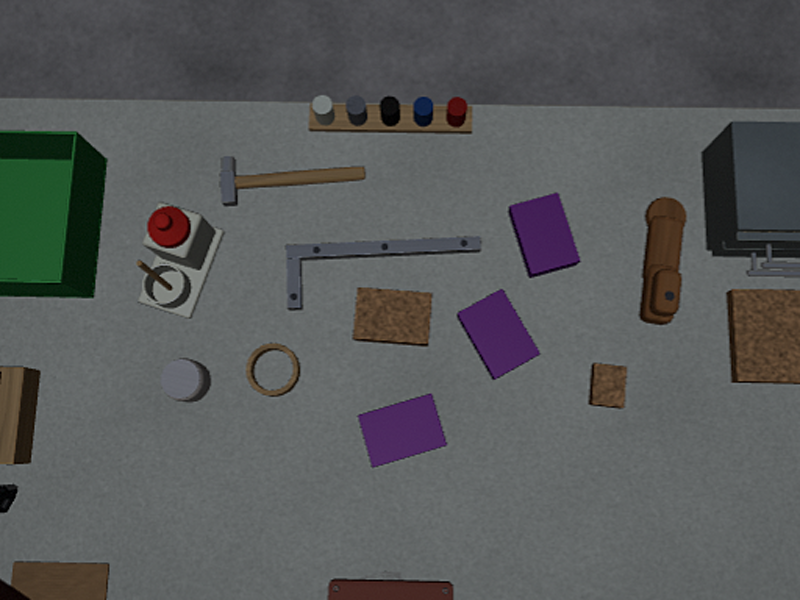

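View pics/scene0.png

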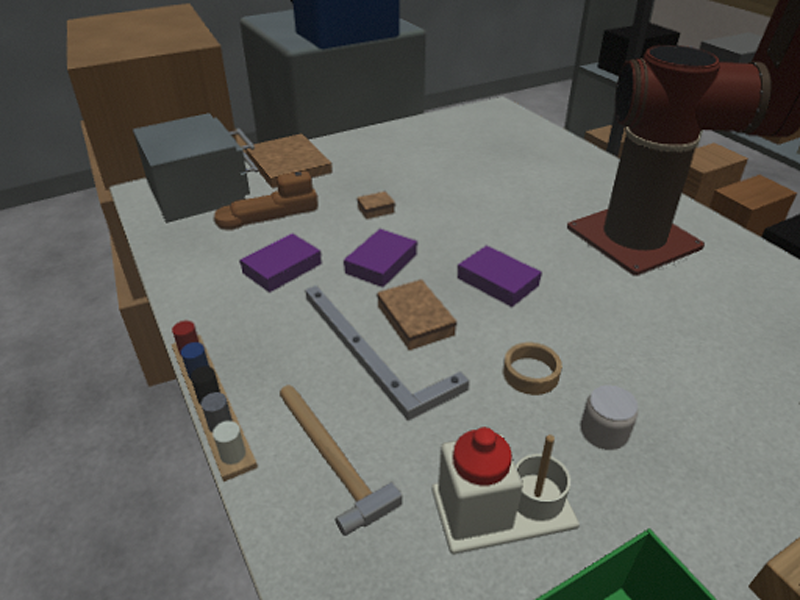

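Cork candidates in top0 (800×600): the block at (393,316), the small one at (608,385), which is the heel block, and the large slab at (770,335), which is about 1.5 times too big. There are also three purple decoys at (543,235), (498,333) and (402,430). The block at (393,316), in front of the fence, fits 90×130. The square's inner corner is near (300,257). I'll confirm with one enlarged crop.

```bash
cat > h.py <<'E'
import numpy as np,cv2
from scipy.spatial.transform import Rotation as R
from plant import r,cams
def world(n,px,z):
    c=cams.calibration(n);u=cv2.undistortPoints(np.float64(px).reshape(-1,1,2),c["intrinsics"],c["distortion"])[:,0]
    d=np.c_[u,np.ones(len(u))]@R.from_rotvec(c["orientation"]).as_matrix().T
    e=c["eye"];return e+d*((z-e[2])/d[:,2])[:,None]
def pix(n,P):
    c=cams.calibration(n);M=R.from_rotvec(c["orientation"]).as_matrix().T
    return cv2.projectPoints(np.float64(P),cv2.Rodrigues(M)[0],-M@c["eye"],c["intrinsics"],c["distortion"])[0][:,0]
def crop(n,x0,y0,w,h,k,f):
    im=cams.grab_frame(n)[:,:,::-1][y0:y0+h,x0:x0+w]
    cv2.imwrite(f,cv2.resize(im,None,fx=k,fy=k,interpolation=cv2.INTER_CUBIC))
E
python3 -c "
from h import *
crop('top',170,140,150,100,5,'pics/c1.png')"
```

```text
(no output)
```

View pics/c1.png

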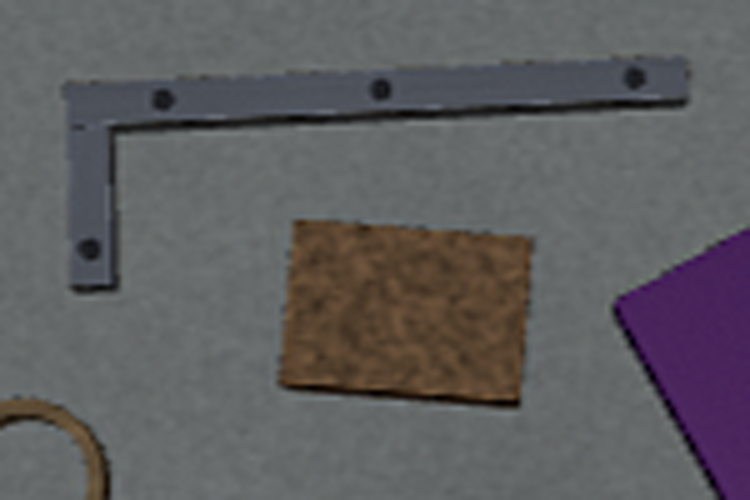

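Crop c1 shows the cork block with top corners at (295,221), (532,238), (520,402) and (282,386). The fence's inner top edge runs (113,127)→(689,101), and the stop's inner edge runs (111,127)→(112,286). The sizes can be checked against these.

```bash
cat > m.py <<'E'
from h import *
def cp(p,x0,y0,k): return (np.float64(p)+.5)/k-.5+[x0,y0]
def blockpose(W): # W: TL,TR,BR,BL top corners; own y along -> +y world(left)
    c=W.mean(0)[:2]; e=(W[0]+W[3]-W[1]-W[2])[:2]; f=(W[0]+W[1]-W[2]-W[3])[:2]
    return c,np.arctan2(-e[0],e[1]),np.arctan2(f[1],f[0]),np.linalg.norm(e)/2,np.linalg.norm(f)/2
E
python3 - <<'E'
from m import *
W=world("top",cp([(295,221),(532,238),(520,402),(282,386)],170,140,5),.035)
S=world("top",cp([(112,127),(689,101),(112,286),(65,84)],170,140,5),.024)
c,a,b,L,w=blockpose(W);print("block",c,a,b,L,w)
print("sq",S); d=S[0]-S[1];ya=np.arctan2(-d[0],d[1]);d=S[0]-S[2];print("yaw",ya,np.arctan2(d[1],d[0]),np.linalg.norm(S[0]-S[1]),np.linalg.norm(d))
y=ya;Q=np.array([[np.cos(y),-np.sin(y)],[np.sin(y),np.cos(y)]])
print("block in sq",Q.T@(c-S[0,:2]), "rel",a-y, "goal",S[0,:2]+Q@[-.045,-.065])
print("ring/tin",world("top",[(273*.64,369*.64),(185*.64,378*.64)],.03), "purple",world("top",np.float64([(458,310),(503,291),(358,413),(433,395),(511,208)])*.64,.035))
E
```

```text
block [0.54147949 0.00664625] -0.053369675988597785 -0.05198247680078846 0.12810586315778907 0.08985258791043929
sq [[ 0.64330673  0.17189018  0.024     ]
 [ 0.66316648 -0.14541794  0.024     ]
 [ 0.55448863  0.16788759  0.024     ]
 [ 0.66728244  0.1989775   0.024     ]]
yaw 0.06250668941898484 0.045034581860867465 0.31792901024224496 0.08890823741911871
block in sq [-0.1119505  -0.15856049] rel -0.11587636540758262 goal [0.6024549  0.10420615]
ring/tin [[0.44613597 0.2082697  0.03      ]
 [0.42819412 0.35765793 0.03      ]] purple [[ 0.55278527 -0.10636604  0.035     ]
 [ 0.58742552 -0.18386193  0.035     ]
 [ 0.37422845  0.06040861  0.035     ]
 [ 0.40655415 -0.06524252  0.035     ]
 [ 0.73696771 -0.19850206  0.035     ]]
```

The sizes agree: 128×90 mm for the block and 318×89 mm for the square. The block needs +67 mm in x, +93 mm in y and +0.116 rad. I'll push first with both open fingers on the long side, then push on the end. Turn the tool first.

```bash
cat >> h.py <<'E'
def go(p,yaw=None):
    s=r.read_state();M=R.from_rotvec(s["ee_rot"]).as_matrix()
    ty=np.degrees(np.arctan2(M[1,1],M[0,1]))
    print("t",round(s["t"],2),"tcp",s["ee_pos"].round(4),"tool-y deg",ty.round(2),"tilt",M[:,2].round(3),"F",s["contact_force"].round(1),"shift",(M.T@(np.array(p)-s["ee_pos"])).round(4))
E
python3 -m handwheel '[[0,0,-7.2,0,0,0,0.085],[0,0,-7.2,0,0,0,0.085],[0,0,-7.2,0,0,0,0.085],[0,0,-7.2,0,0,0,0.085],[0,0,0,0,0,0,0.085],[0,0,0,0,0,0,0.085]]'
python3 -c "
from h import *
go([.462,.004,.207])"
```

```text
t: 0.75
ee_pos: [0.2683, 0.5643, 0.2065]
ee_rot: [0.087, -3.14, 0.001]
contact_force: [-0.1, -0.8, 0.7]
opening: 0.998
gripper_force: 0.0
t 0.75 tcp [0.2683 0.5643 0.2065] tool-y deg 93.18 tilt [-0. -0. -1.] F [-0.1 -0.8  0.7] shift [-1.623e-01 -5.702e-01 -3.000e-04]
```

```bash
python3 -m handwheel '[[0,0,0,-0.0116,-0.0407,0,0.085],[0,0,0,-0.0116,-0.0407,0,0.085],[0,0,0,-0.0116,-0.0407,0,0.085],[0,0,0,-0.0116,-0.0407,0,0.085],[0,0,0,-0.0116,-0.0407,0,0.085],[0,0,0,-0.0116,-0.0407,0,0.085],[0,0,0,-0.0116,-0.0407,0,0.085],[0,0,0,-0.0116,-0.0407,0,0.085],[0,0,0,-0.0116,-0.0407,0,0.085],[0,0,0,-0.0116,-0.0407,0,0.085],[0,0,0,-0.0116,-0.0407,0,0.085],[0,0,0,-0.0116,-0.0407,0,0.085],[0,0,0,-0.0116,-0.0407,0,0.085],[0,0,0,-0.0116,-0.0407,0,0.085],[0,0,0,0,0,0,0.085],[0,0,0,0,0,0,0.085],[0,0,0,0,0,0,0.085]]'
python3 -c "
from h import *
go([.462,.004,.003])"
```

```text
t: 2.45
ee_pos: [0.4636, 0.0059, 0.2066]
ee_rot: [0.091, -3.14, -0.001]
contact_force: [0.4, -0.2, 0.2]
opening: 0.994
gripper_force: 0.0
t 2.45 tcp [0.4636 0.0059 0.2066] tool-y deg 93.33 tilt [-0.  0. -1.] F [ 0.4 -0.2  0.2] shift [ 0.0016 -0.0019  0.2036]
```

```bash
python3 -m handwheel '[[0,0,0,0,0,0.03,0.085],[0,0,0,0,0,0.03,0.085],[0,0,0,0,0,0.03,0.085],[0,0,0,0,0,0.03,0.085],[0,0,0,0,0,0.03,0.085],[0,0,0,0,0,0.02,0.085],[0,0,0,0,0,0.015,0.085],[0,0,0,0,0,0.01,0.085],[0,0,0,0,0,0.007,0.085],[0,0,0,0,0,0,0.085],[0,0,0,0,0,0,0.085]]'
python3 -c "
from h import *
go([.462,.004,.003]);crop('top',170,140,150,100,5,'pics/c2.png')"
```

```text
t: 3.55
ee_pos: [0.4645, 0.0054, 0.0054]
ee_rot: [-0.093, 3.139, -0.0]
contact_force: [0.3, -0.6, 0.4]
opening: 1.0
gripper_force: 0.0
t 3.55 tcp [0.4645 0.0054 0.0054] tool-y deg 93.39 tilt [ 0.001 -0.    -1.   ] F [ 0.3 -0.6  0.4] shift [ 0.0026 -0.0012  0.0024]
```

View pics/c2.png

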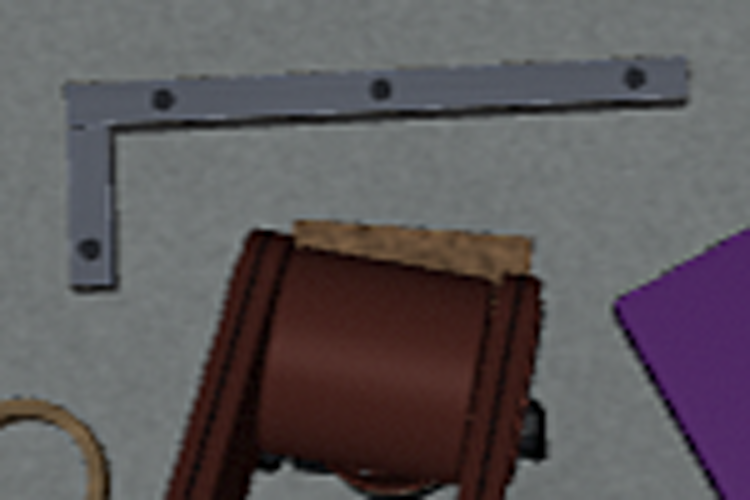

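The arm hides most of the block, but its visible edge has not moved. Start the push.

```bash
python3 -m handwheel '[[0,0,0,-0.006,0,0,0.085],[0,0,0,-0.006,0,0,0.085],[0,0,0,-0.006,0,0,0.085],[0,0,0,-0.006,0,0,0.085],[0,0,0,-0.006,0,0,0.085],[0,0,0,-0.006,0,0,0.085],[0,0,0,-0.006,0,0,0.085],[0,0,0,-0.006,0,0,0.085],[0,0,0,-0.006,0,0,0.085],[0,0,0,-0.006,0,0,0.085],[0,0,0,-0.006,0,0,0.085],[0,0,0,-0.006,0,0,0.085],[0,0,0,0,0,0,0.085]]'
python3 -c "
from h import *
go([.462,.004,.003]);crop('top',170,140,150,100,5,'pics/c3.png')"
```

```text
t: 4.9
ee_pos: [0.5369, 0.0094, 0.005]
ee_rot: [-0.093, 3.139, -0.0]
contact_force: [-0.1, -0.4, 1.1]
opening: 0.997
gripper_force: 0.0
t 4.9 tcp [0.5369 0.0094 0.005 ] tool-y deg 93.38 tilt [ 0.001 -0.    -1.   ] F [-0.1 -0.4  1.1] shift [ 0.0751 -0.001   0.0019]
```

View pics/c3.png

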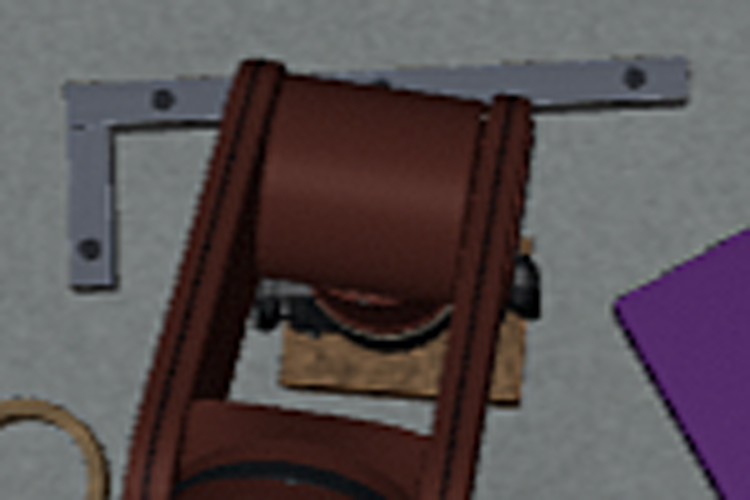

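The block has not moved, yet the TCP reading puts the fingers on it. Check the geometry with the other cameras.

Run:
```python
from h import *
s=r.read_state();print(s["joint_pos"].round(3))
p=s["ee_pos"];B=[.5415,.0066,.035]
print("top crop", (pix("top",[p,B])-[170,140])*5,"scene",pix("scene",[p,B]))
a=cams.grab_frame("scene")[120:270,180:330,::-1];b=cams.grab_frame("wrist")[:,:,::-1]
cv2.imwrite("pics/sw.png",np.hstack([cv2.resize(a,(384,384),interpolation=cv2.INTER_CUBIC),b[:,56:456]]))
```

```text
[-0.129  0.253  1.903 -0.     0.985 -1.759]
top crop [[401.69137014 327.5162015 ]
 [405.25121354 309.19058283]] scene [[267.61402863 203.78777788]
 [265.61438851 195.40698781]]
```

View pics/sw.png

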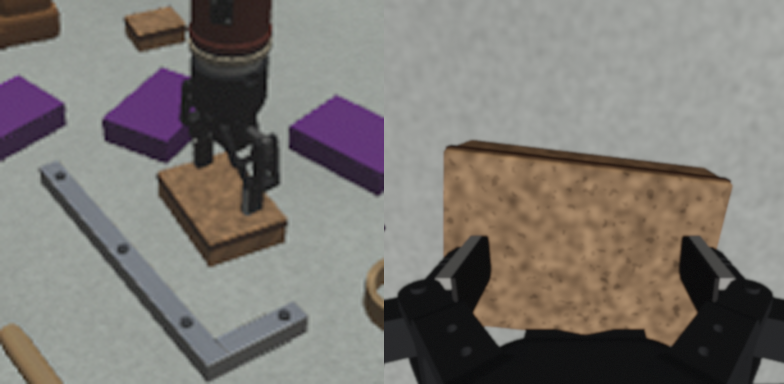

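The pictures show the finger tips hovering about 10 mm above the block top (scene, and wrist tips at (488,238) and (681,238)). The tip span of 193 px gives a depth of 0.14 m, so the tips are at z≈0.045, well above what the TCP reading implies. Back off and feel downward in small steps.

```bash
python3 -m handwheel '[[0,0,0,0.025,0,0,0.085],[0,0,0,0.03,0,0,0.085],[0,0,0,0.02,0,0,0.085],[0,0,0,0,0,0,0.085],[0,0,0,0,0,0.004,0.085],[0,0,0,0,0,0.004,0.085],[0,0,0,0,0,0.004,0.085],[0,0,0,0,0,0.004,0.085],[0,0,0,0,0,0,0.085]]'
python3 - <<'E'
from h import *
go([.462,.004,.003])
a=cams.grab_frame("scene")[120:270,180:330,::-1];b=cams.grab_frame("wrist")[:,:,::-1]
cv2.imwrite("pics/sw2.png",np.hstack([cv2.resize(a,(384,384),interpolation=cv2.INTER_CUBIC),b[:,56:456]]))
E
```

```text
t: 5.95
ee_pos: [0.4606, 0.0051, -0.0121]
ee_rot: [0.093, -3.139, -0.0]
contact_force: [0.2, -0.5, -0.1]
opening: 0.996
gripper_force: 0.0
t 5.95 tcp [ 0.4606  0.0051 -0.0121] tool-y deg 93.38 tilt [-0.002  0.    -1.   ] F [ 0.2 -0.5 -0.1] shift [-0.0013 -0.0012 -0.0151]
```

View pics/sw2.png

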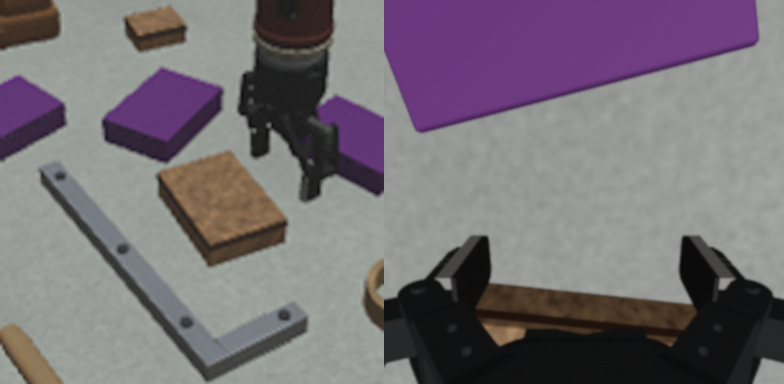

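The reading is z=-12 mm with no contact, so the z reading is biased by roughly 25 mm. The block is undisturbed, with the purple block's near edge clear of the fingers. Keep feeling down.

```bash
python3 -m handwheel '[[0,0,0,0,0,0.003,0.085],[0,0,0,0,0,0.003,0.085],[0,0,0,0,0,0.003,0.085],[0,0,0,0,0,0.003,0.085],[0,0,0,0,0,0.003,0.085],[0,0,0,0,0,0,0.085]]'
python3 -m handwheel '[[0,0,0,-0.004,0,0,0.085],[0,0,0,-0.006,0,0,0.085],[0,0,0,-0.006,0,0,0.085],[0,0,0,-0.006,0,0,0.085],[0,0,0,-0.006,0,0,0.085],[0,0,0,-0.006,0,0,0.085],[0,0,0,-0.006,0,0,0.085]]'
```

```text
t: 6.65
ee_pos: [0.4605, 0.0051, -0.0267]
ee_rot: [0.092, -3.139, -0.0]
contact_force: [-1.1, 0.0, 0.8]
opening: 0.994
gripper_force: 0.0
t: 7.35
ee_pos: [0.5011, 0.0074, -0.0263]
ee_rot: [0.093, -3.14, -0.0]
contact_force: [-2.3, -0.1, 2.1]
opening: 0.996
gripper_force: 1.2
```

Contact at -2.3 N, in the sliding range. Continue.

```bash
python3 -m handwheel '[[0,0,0,-0.006,0,0,0.085],[0,0,0,-0.006,0,0,0.085],[0,0,0,-0.006,0,0,0.085],[0,0,0,-0.006,0,0,0.085],[0,0,0,-0.006,0,0,0.085],[0,0,0,-0.006,0,0,0.085],[0,0,0,-0.003,0,0,0.085],[0,0,0,-0.002,0,0,0.085]]'
for i in 1 2 3; do python3 -m handwheel '[[0,0,0,-0.002,0,0,0.085],[0,0,0,-0.002,0,0,0.085]]' | egrep 'ee_pos|contact'; done
```

```text
t: 8.15
ee_pos: [0.5421, 0.0097, -0.0262]
ee_rot: [0.093, -3.14, 0.0]
contact_force: [-2.4, -0.5, 2.1]
opening: 0.997
gripper_force: 1.2
ee_pos: [0.5458, 0.01, -0.0262]
contact_force: [-1.9, -0.6, 0.9]
ee_pos: [0.5499, 0.0103, -0.0262]
contact_force: [-1.2, 0.1, 0.2]
ee_pos: [0.5533, 0.0104, -0.0263]
contact_force: [-9.2, -1.1, 6.0]
```

The block is against the fence (-9 N at x=0.553). Retract, raise, turn 90° and go to the end side.

```bash
python3 -m handwheel '[[0,0,0,0.004,0,0,0.085],[0,0,0,0.02,0,0,0.085],[0,0,0,0.01,0,-0.01,0.085],[0,0,0,0,0,-0.04,0.085],[0,0,0,0,0,-0.04,0.085],[0,0,0,0,0,-0.04,0.085],[0,0,7.5,0,0,0,0.04],[0,0,7.5,0,0,0,0.04],[0,0,7.5,0,0,0,0.04],[0,0,7.5,0,0,0,0.04],[0,0,7.5,0,0,0,0.04],[0,0,7.5,0,0,0,0.04],[0,0,7.5,0,0,0,0.04],[0,0,7.5,0,0,0,0.04],[0,0,7.5,0,0,0,0.04],[0,0,7.5,0,0,0,0.04],[0,0,7.5,0,0,0,0.04],[0,0,7.5,0,0,0,0.04],[0,0,0,0,0,0,0.04]]'
python3 -c "
from h import *
Q=R.from_euler('z',.058).as_matrix()
p=np.array([.6433,.1719,.105])+Q@[-.05,-.27,0];print(p);go(p)"
```

```text
t: 10.65
ee_pos: [0.5203, 0.0085, 0.104]
ee_rot: [2.156, 2.284, 0.001]
contact_force: [0.2, -0.2, 0.3]
opening: 0.468
gripper_force: 0.0
[ 0.6090353  -0.10054436  0.105     ]
t 10.65 tcp [0.5203 0.0085 0.104 ] tool-y deg 3.3 tilt [ 0.001 -0.    -1.   ] F [ 0.2 -0.2  0.3] shift [-0.1139  0.0823 -0.0009]
```

```bash
python3 -m handwheel '[[0,0,0,-0.028,0.02,0,0.04],[0,0,0,-0.028,0.02,0,0.04],[0,0,0,-0.028,0.02,0,0.04],[0,0,0,-0.028,0.022,0,0.04],[0,0,0,0,0,0,0.04],[0,0,0,0,0,0,0.04]]'
python3 - <<'E'
from h import *
go([.609,-.1005,.105])
a=cams.grab_frame("top")[140:240,170:320,::-1];b=cams.grab_frame("wrist")[:,:,::-1]
cv2.imwrite("pics/sw3.png",np.hstack([cv2.resize(a,(480,320),interpolation=cv2.INTER_CUBIC),cv2.resize(b[:320],(320,320*320//512*1))[:0].reshape(0,320,3) if 0 else cv2.resize(b[:,96:416],(320,384))[:320]]))
E
```

```text
t: 11.25
ee_pos: [0.6083, -0.0989, 0.1034]
ee_rot: [-2.153, -2.287, -0.0]
contact_force: [-0.6, 0.4, -0.3]
opening: 0.471
gripper_force: 0.0
t 11.25 tcp [ 0.6083 -0.0989  0.1034] tool-y deg 3.45 tilt [-0.  0. -1.] F [-0.6  0.4 -0.3] shift [-0.0016  0.0006 -0.0016]
```

View pics/sw3.png

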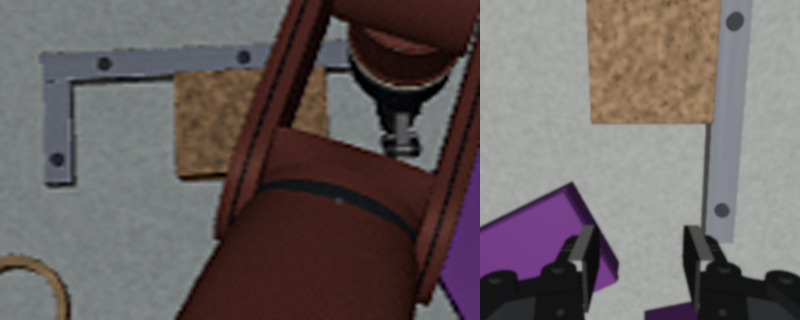

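Top view: the block lies along the fence, left end at (178,75)–(180,178). Wrist view: its near end runs (590,123)–(714,124), flush with the fence, and a purple corner sits at (618,275) beside the left finger. Compute clearances.

Run:
```python
from h import *
s=r.read_state();M=R.from_rotvec(s["ee_rot"]).as_matrix();c=cams.calibration("wrist");H=c["hand_eye"]
px=np.float64([(206,123),(330,124),(234,275),(188,183)])
u=cv2.undistortPoints(px.reshape(-1,1,2),c["intrinsics"],c["distortion"])[:,0]
d=np.c_[u,np.ones(4)]@H[:3,:3].T@M.T;e=s["ee_pos"]+M@H[:3,3]
W=e+d*((.035-e[2])/d[:,2])[:,None]
Q=R.from_euler('z',.058).as_matrix()
print(W.round(4),((W-[.6433,.1719,0])@Q).round(4));print(((s["ee_pos"]-[.6433,.1719,0])@Q).round(4))
T=world("top",np.float64([(175,72),(178,178)])/3.2+[170,140],.035);print(((T-[.6433,.1719,0])@Q).round(4))
```

```text
[[ 0.5687 -0.0504  0.035 ]
 [ 0.6591 -0.0456  0.035 ]
 [ 0.5943 -0.174   0.035 ]
 [ 0.5558 -0.0966  0.035 ]] [[-0.0873 -0.2176  0.035 ]
 [ 0.0031 -0.218   0.035 ]
 [-0.0689 -0.3425  0.035 ]
 [-0.103  -0.263   0.035 ]]
[-0.0513 -0.2671  0.1034]
[[ 0.0005 -0.091   0.035 ]
 [-0.0914 -0.0912  0.035 ]]
```

```bash
python3 -m handwheel '[[0,0,0,0.012,0,0,0.04],[0,0,0,0.012,0,0,0.04],[0,0,0,0,0,0.03,0.04],[0,0,0,0,0,0.03,0.04],[0,0,0,0,0,0.02,0.04],[0,0,0,0,0,0.015,0.04],[0,0,0,0,0,0.01,0.04],[0,0,0,0,0,0.005,0.04],[0,0,0,0,0,0.005,0.04],[0,0,0,0,0,0.003,0.04],[0,0,0,0,0,0,0.04]]'
python3 -m handwheel '[[0,0,0,0.006,0,0,0.04],[0,0,0,0.006,0,0,0.04],[0,0,0,0.006,0,0,0.04],[0,0,0,0.006,0,0,0.04],[0,0,0,0.006,0,0,0.04],[0,0,0,0,0,0,0.04]]'
```

```text
t: 12.45
ee_pos: [0.6071, -0.0747, -0.014]
ee_rot: [2.155, 2.285, 0.0]
contact_force: [-0.3, -0.2, -0.1]
opening: 0.467
gripper_force: 0.0
t: 13.05
ee_pos: [0.6052, -0.0435, -0.0141]
ee_rot: [-2.154, -2.286, -0.001]
contact_force: [-0.1, -0.4, -0.4]
opening: 0.471
gripper_force: 0.0
```

Expected contact by now. Advance a little and read the force while moving, checking the block's left end in the top image by code.

```bash
cat > edge.py <<'E'
from h import *
Q=R.from_euler('z',.058).as_matrix();o=np.array([.6433,.1719,0])
im=cv2.GaussianBlur(cams.grab_frame("top"),(3,3),0).astype(float)
ys=np.arange(-.20,0.,.001)
# cork colour (R-B) sampled on block-top plane along lines of constant sq x
for x in(-.075,-.045,-.015):
    p=pix("top",o+np.c_[np.full(len(ys),x),ys,np.full(len(ys),.035)]@Q.T).astype(np.float32)
    v=cv2.remap((im[:,:,0]-im[:,:,2]).astype(np.float32),p[None],None,cv2.INTER_LINEAR)[0]
    k=np.where(v>15)[0];print(x,"cork y",ys[k[0]].round(3) if len(k) else None,ys[k[-1]].round(3) if len(k) else None)
E
python3 edge.py; python3 -m handwheel '[[0,0,0,0.005,0,0,0.04],[0,0,0,0.005,0,0,0.04],[0,0,0,0.005,0,0,0.04],[0,0,0,0.005,0,0,0.04]]'; python3 edge.py
```

```text
-0.075 cork y -0.2 -0.071
-0.045 cork y -0.2 -0.071
-0.015 cork y -0.2 -0.071
t: 13.5
ee_pos: [0.6038, -0.0243, -0.0143]
ee_rot: [-2.155, -2.286, 0.0]
contact_force: [-0.1, -1.4, 0.5]
opening: 0.466
gripper_force: 1.1
-0.075 cork y -0.181 -0.052
-0.045 cork y -0.2 -0.052
-0.015 cork y -0.2 -0.052
```

The block is sliding evenly; its left end is now 52 mm from the stop.

```bash
python3 -m handwheel '[[0,0,0,0.006,0,0,0.04],[0,0,0,0.006,0,0,0.04],[0,0,0,0.006,0,0,0.04],[0,0,0,0.006,0,0,0.04],[0,0,0,0.006,0,0,0.04],[0,0,0,0.006,0,0,0.04],[0,0,0,0.006,0,0,0.04],[0,0,0,0.003,0,0,0.04]]'
for i in 1 2 3 4; do python3 -m handwheel '[[0,0,0,0.0015,0,0,0.04],[0,0,0,0.0015,0,0,0.04]]' | egrep 'ee_pos|contact'; done; python3 edge.py
```

```text
t: 14.35
ee_pos: [0.6012, 0.0211, -0.0143]
ee_rot: [-2.154, -2.286, 0.0]
contact_force: [-0.5, -1.5, -0.3]
opening: 0.47
gripper_force: 0.7
ee_pos: [0.6011, 0.0234, -0.0143]
contact_force: [-0.5, -2.2, -0.7]
ee_pos: [0.6009, 0.0263, -0.0143]
contact_force: [-0.7, -1.1, -1.8]
ee_pos: [0.6009, 0.0289, -0.0142]
contact_force: [0.6, -6.7, -0.3]
ee_pos: [0.6011, 0.0289, -0.0139]
contact_force: [-0.3, -18.8, -0.0]
-0.075 cork y -0.179 -0.001
-0.045 cork y -0.184 -0.001
-0.015 cork y -0.191 -0.001
```

It's butted against the stop (-19 N). Back off, rise, move clear and look.

```bash
python3 -m handwheel '[[0,0,0,-0.005,0,0,0.04],[0,0,0,-0.01,0,0,0.04],[0,0,0,-0.01,0,-0.01,0.04],[0,0,0,0,0,-0.04,0.04],[0,0,0,0,0,-0.04,0.04],[0,0,0,0,0,-0.04,0.04],[0,0,0,0,0,-0.04,0.04],[0,0,0,-0.035,0,0,0.04],[0,0,0,-0.035,0,0,0.04],[0,0,0,-0.035,0,0,0.04],[0,0,0,-0.035,0,0,0.04],[0,0,0,0,0,0,0.04],[0,0,0,0,0,0,0.04]]'
python3 -c "
from h import *
crop('top',175,145,100,75,8,'pics/c4.png')"
```

```text
t: 16.5
ee_pos: [0.6103, -0.1334, 0.1564]
ee_rot: [2.157, 2.283, 0.001]
contact_force: [0.5, 0.3, 0.4]
opening: 0.47
gripper_force: 0.0
```

View pics/c4.png

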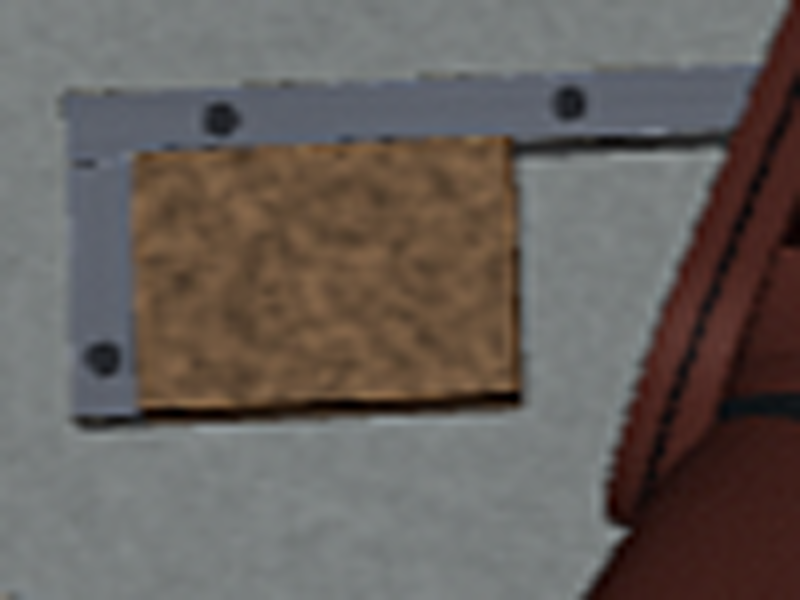

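c4 shows the block in the corner. Its top corners are (135,153), (513,138), (515,395) and (140,408), and the fence edge is visible from (515,145) to (728,134) with no gap. Check numerically.

Run:
```python
from m import *
W=world("top",cp([(135,153),(513,138),(515,393),(140,406)],175,145,8),.035)
S=world("top",cp([(66,94),(750,67)],175,145,8),.024)
I=world("top",cp([(515,143),(728,133),(133,154)],175,145,8),.024)
for A in(S,):
    d=A[0]-A[1];y=np.arctan2(-d[0],d[1]);Q=R.from_euler('z',y).as_matrix()
    print("yaw",y,blockpose(W)); print("fence-back frame: block",((W-A[0])@Q).round(4),"inner",((I-A[0])@Q).round(4))
```

```text
yaw 0.056772915784368175 (array([0.6039653 , 0.10517131]), np.float64(0.05452311790780781), np.float64(0.04973198211750821), np.float64(0.12784980725919345), np.float64(0.08816572862745899))
fence-back frame: block [[-0.0247 -0.0252  0.011 ]
 [-0.0247 -0.1544  0.011 ]
 [-0.1131 -0.1524  0.011 ]
 [-0.1125 -0.0259  0.011 ]] inner [[-0.0237 -0.1544  0.    ]
 [-0.0231 -0.2278  0.    ]
 [-0.0222 -0.0229  0.    ]]
```

The gaps are about 0.7 mm at the fence and 1.5 mm at the stop, the angle is within about 0.005 rad, and the arm is clear. Handing in.

```bash
python3 -c "
from plant import r
print(r.finish_job())"
```

```text
the job is handed in; nothing more can be done
None
```

The sole block was pushed flush to the fence and against the end stop, by camera about 0.7 mm and 1.5 mm off and 0.002–0.007 rad from the fence; nothing else was touched, and I handed the job in with the arm clear at about 16.5 s (no verdict was returned).

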